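# Clamp a plaster casting mould shut

### The job

Close the quick clamp on the plaster mould without grasping anything: with the back of a finger push the blue strap round over the mould until it meets its stop, and only then push the red cam lever over and fully down, so that the rubber foot presses on the mould. Do not shift or lift the mould, leave the pots, jars and tools where they are, and finish clear of everything.

Things in the scene. Friction and masses are not known exactly. Their poses are not given: they have to be found in the camera images.
- clamp: Clamping fixture, fixed to the table: a wooden board 310 x 230 x 16 mm with four low corner angles in which the mould sits, and a dark steel pivot post. Origin on the table right below the mould's centre; z up; its +x axis runs from the mould's centre to the pivot post, +y is to the left when looking along +x. The board covers x -110..200, y -115..115 mm.
- pivot (a point): Pivot of the strap: point on the vertical post axis, half-way up the strap (126 mm above the table), at x = 150 mm in the clamp's frame. A short steel stop horn, up to 136 mm high, stands beside the post on its +y side.
- strap (a joint): Swing angle of the blue steel clamp strap about the vertical post, rad. 0 = strap against its stop, lying along the clamp's -x axis over the middle of the mould; grows as the strap swings away towards the clamp's -y side (so closing it means pushing towards +y); up to 1.6. It stays where it is left: friction 0.22 N m (about 3 N at strap_mid).
- strap_mid (a point): Centre of the strap bar, 75 mm from the pivot. The bar is 25 mm wide and 16 mm high (118 to 134 mm above the table), 155 mm long from the pivot; under it there are 22 mm of free air over the mould's top. At its free end it carries the cam lever between two steel cheeks (cheeks up to 160 mm high) and, below, the rubber foot.
- cam_axle (a point): Axle of the cam lever at the strap's free end, 150 mm from the pivot, 152 mm above the table. The axle is level and square to the strap.
- lever (a joint): Angle of the cam lever about its axle, rad. 0 = up (leaning 0.17 rad past vertical, away from the pivot); grows as the lever is pushed over towards the pivot and down; 1.5 = fully down against its end stop, lying 0.24 rad above level along the top of the strap. It stays where it is left: friction 0.28 N m (3 to 5 N at the paddle). The cam lowers the rubber foot onto the mould in the last part of the stroke.
- paddle (a point): Centre of the red paddle of the lever, 86 mm from the axle; paddle 32 mm wide (square to the strap), 36 mm long (along the lever, ending 104 mm from the axle), 12 mm thick. The steel bar between axle and paddle is 14 mm wide, 8 mm thick.
- foot: Rubber foot under the strap's free end, 34 mm across, 8 mm thick; origin at the centre of its underside, 6 mm above the mould's top while the lever is up. Moves only with the lever (4.8 mm per rad).
- mould: Two-part plaster casting mould, a pale block 130 x 160 x 80 mm (x, y, z), about 1.5 kg, loose in the corner angles on the board, 3 mm play; top face 96 mm above the table. Origin at the centre of its underside, 16 mm above the table.
- mug: Bystander: terracotta-coloured mug, 80 mm across, 85 mm tall, handle at its +y side; origin at the centre of its underside.
- glaze_jar: Bystander: glaze jar with blue cap, 60 mm across, 80 mm tall; origin at the centre of its underside.
- spatula: Bystander: spatula lying flat on the table; origin at the underside of its middle.
- bowl: Bystander: blue bowl, 130 mm across, 60 mm tall; origin at the centre of its underside.
- red_jar: Bystander: glaze jar with red cap, 60 mm across, 90 mm tall; origin at the centre of its underside.
- beaker: Bystander: white ceramic beaker, 72 mm across, 95 mm tall; origin at the centre of its underside.
- bat: Bystander: round wooden throwing board, 160 mm across, 18 mm thick; origin at the centre of its underside.
There are look-alikes about, which are no part of the job. Leave any pink or purple look-alike of the mould alone.

How it is judged:
By the outcome, as a careful person would: the job done as asked, in the order asked, and still so for the second after the job is handed in, with the robot touching nothing.
It also fails if it takes over 48 s, if anything falls off the work surface, if the arm or the gripper's body presses on something with over 40 N, if the wrist force passes 120 N, or if a joint passes its speed limit or range.

### The arm

A 7-joint arm with a two-finger parallel gripper is mounted at the origin on the work surface. World frame = base frame: x ahead of the robot, y to its left, z up, the work surface at z = 0. Lengths are in m, angles in rad, forces in N, time in s.
With the tool pointing down it reaches from about 0.425 to 0.925 m from the base axis. Payload 6.8 kg.
Tool frame: the origin (TCP) lies midway between the tips of the shut fingers; the grasp point (between the pads) lies 19 mm behind it; z points along the fingers, y is the direction in which the jaws open and shut (so a half turn about z gives the same grasp; the last joint's range is limited). The gripper opens to 85 mm and grips with 20 to 120 N. Pads are 22 mm wide; open, the fingers measure 114 mm over their backs; the gripper's body (76 mm by 85 mm) begins 54 mm behind the grasp point. The pads swing forward as they close: fully open they stand 13 mm farther back than shut.
Start: joints at [-1.254, 0.477, 0.022, 1.555, -0.011, 1.109, -0.083], TCP at [0.278, 0.615, 0.231] pointing down, gripper open.
Joint ranges: [-2.96, 2.96], [-0.34, 2.1], [-1.41, 1.46], [0.24, 2.44], [-1.37, 4.51], [0.17, 1.92], [-2.96, 2.96]. Speed limits (rad/s): [2.39, 2.39, 3.14, 3.14, 3.14, 3.14, 3.14].

### API

Orientations are given as a rotation vector (axis times angle).
In Python, from bench import r gives the robot as it stands. The module is installed in compiled form; this text tells all that it offers.
- The arm moves only by the tool play_rows, never from a script. Its argument "plan" is a list of rows, each a list of 7 numbers: the shift along the world's x, y, z in mm, then the turn, a rotation vector about the world's x, y, z in rad, then the finger opening in mm, from 0 to 85.4. A call has 1 to 12 rows; each row is the pose to reach, as a shift and turn from the pose commanded when the call began; what a row does not reach only later rows make up. A row lasts 1/10 s, in which the tool goes at most 50 mm and 8.59 degrees, less where a joint would pass 70% of its speed; a pose out of reach is approached as far as the arm can. A call with a gripper value outside its range is refused whole. The fingers move at their own pace and stop on an object; "grip_force" is the grip in N (left out, the last holds). Time passes only in rows, so rows that repeat a pose let the fingers close. It gives the time, the measured TCP pose, the force and the opening at its end, in the units of the state.
- r.get_obs(): the state, without advancing time (a new reading comes with each control period).
- r.grab_frame(name): name is "scene" or "top" or "wrist"; returns a dict with "color" (384x512x3 uint8, blue, green, red), "z_map" (384x512 float32, m along the optical axis (not along the pixel's ray), 0 where there is no reading), "camera_matrix" (3x3 intrinsics, pixels), "k1" (the pictures are not rectified: a ray, as slopes to the right and down, at radius r is drawn at 1 + k1 r^2 times it, then the intrinsics apply), "R" (3x3) and "t" (3): a world point X has camera coordinates R X + t. Camera axes: x right, y down, z forward; pixel columns grow to the right and rows downward; lengths in m; the calibration is good to about 2 mm. A picture is of the moment at which its call begins.
- r.hand_in(): hands the job in, once; it reports no verdict.
The state is a dict: "clock": time; "joints": joint angles; "qvel": joint speeds; "tau": joint torques, N m; "tcp_pos": TCP position; "orientation": TCP orientation; "contact_force": force on the tool from outside, world axes, zero at the start; "moment": the same for the moment, N m; "grip_width": finger opening in m.
Only numpy, scipy, OpenCV 4.12 (cv2) and the standard library are available. Lean on these libraries where they do the work, as an engineer would, in place of code of your own. Each camera call takes 0.05 s, during which the arm holds its last target.

## Working session

There is one attempt and no reset: what is moved stays moved. The work goes in short steps, Python scripts to look and compute and a tool call to move; the robot and the scene stay as the last step left them, time stands still between calls to the robot, and variables do not carry over. Pictures are saved under pics/ and viewed, and the job is handed in when it is done.

Besides the shell and the picture viewer there is one more tool, called by a JSON object that holds its "method" and its "body", one argument or row to a line. play_rows: Moves the arm, as the interface text tells. Its arguments: {"type":"object","properties":{"plan":{"type":"array"},"grip_force":{"type":"number"}},"required":["plan"]}

```bash
mkdir -p pics
cat > h.py <<'E'
import numpy as np, cv2
from bench import r
def grab(n):
    f=r.grab_frame(n); np.savez(''+n+'.npz',**f); return f
def pix2world(f,u,v,z=None):
    K=np.array(f['camera_matrix']);D=np.array([float(f['k1']),0,0,0,0])
    # distortion: drawn = ray*(1+k1 r^2)
    p=cv2.undistortPoints(np.array([[[u,v]]],float),K,D)[0,0]
    R=np.array(f['R']);t=np.array(f['t'])
    d=R.T@np.array([p[0],p[1],1]);c=-R.T@t
    if z is None:
        zz=f['z_map'][int(round(v)),int(round(u))]; return c+d*zz
    return c+d*(z-c[2])/d[2]
def proj(f,X):
    D=np.array([float(f['k1']),0,0,0,0])
    p,_=cv2.projectPoints(np.array(X,float).reshape(-1,1,3),cv2.Rodrigues(np.array(f['R']))[0],np.array(f['t'],float),np.array(f['camera_matrix']),D)
    return p[:,0]
E
python3 - <<'E'
from h import *
for n in ['scene','top','wrist']:
    f=grab(n); cv2.imwrite(f'pics/{n}0.png',f['color']); print(n,f['k1'],-f['R'].T@f['t'])
print(r.get_obs())
E
```

```text
scene -0.12502645653501007 [ 1.13534592 -0.70540562  1.37553152]
top 0.02324497754304534 [ 0.31786768 -0.00646914  1.16599825]
wrist -0.03634627874517435 [0.20159645 0.65094111 0.37201189]
{'clock': 0.15, 'joints': array([-1.25413998,  0.47761188,  0.02239072,  1.55618599, -0.01153991,
        1.10931198, -0.08312268]), 'qvel': array([ 0.00171898, -0.00168672, -0.00078921, -0.00216064, -0.00018589,
        0.00021775,  0.00083291]), 'tau': array([ 2.71677105e-03, -5.96927047e+01,  1.61014806e+00, -2.81487930e+01,
        1.26500399e-02,  6.61616446e-03, -4.54008969e-06]), 'tcp_pos': array([0.27800261, 0.61460637, 0.23056499]), 'orientation': array([-6.62250665e-01, -3.07077946e+00,  2.15569445e-03]), 'contact_force': array([-0.77466991,  0.798723  ,  0.31632596]), 'moment': array([-0.02916476,  0.0049224 , -0.03045611]), 'grip_width': 0.0853641642711054}
```

View pics/scene0.png

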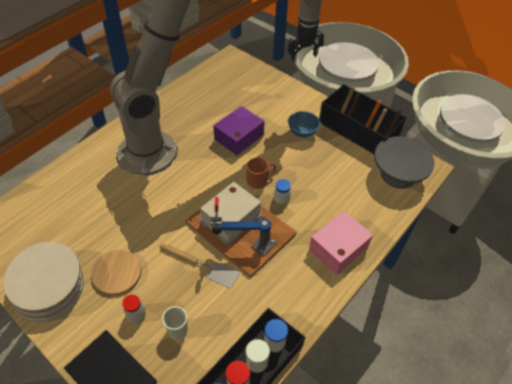

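View pics/top0.png

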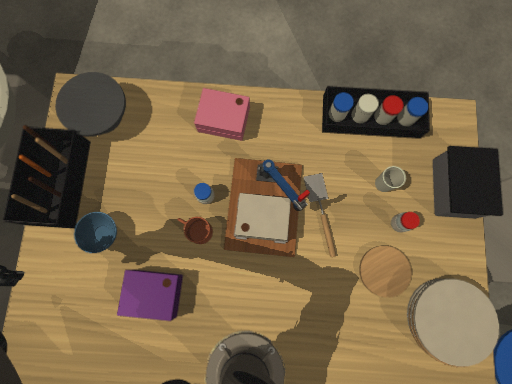

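View pics/wrist0.png

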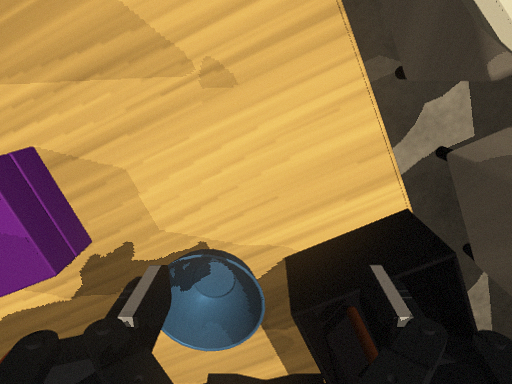

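Top view: the clamp's board is centred at about (265,207), with the pale mould at (263,217), the post at (266,168), the strap running to about (302,203), and the red lever at about (304,196). Possible mix-ups for the mould are the pink block (223,113) and the purple block (150,294). The red could be confused with the red caps at (409,220) and (392,104), and the blue with the glaze jar cap (204,191). I choose the pale mould on the wooden board and check it in a close crop.

Run:
```python
from h import *
t=dict(np.load('top.npz')); s=dict(np.load('scene.npz'))
a=cv2.resize(t['color'][145:265,180:345],None,fx=4.5,fy=4.5,interpolation=cv2.INTER_CUBIC)
cv2.imwrite('pics/topc.png',a)
a=cv2.resize(s['color'][150:300,155:325],None,fx=4,fy=4,interpolation=cv2.INTER_CUBIC)
cv2.imwrite('pics/scc.png',a)
```

```text
(no output)
```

View pics/topc.png

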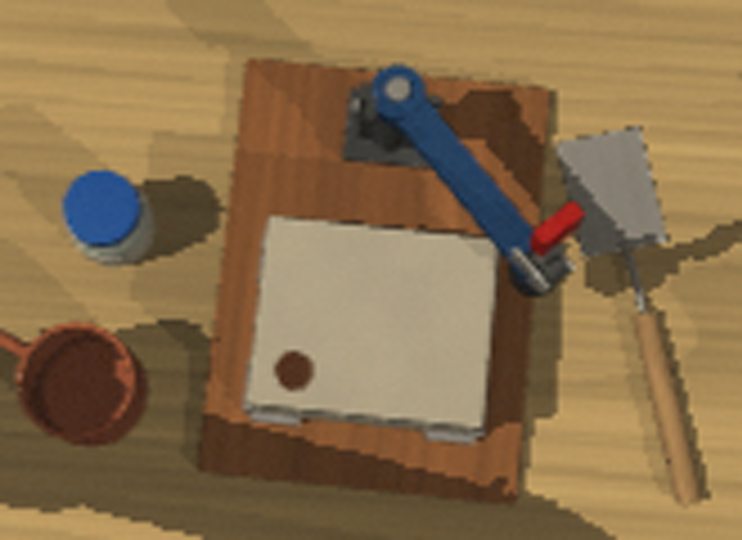

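View pics/scc.png

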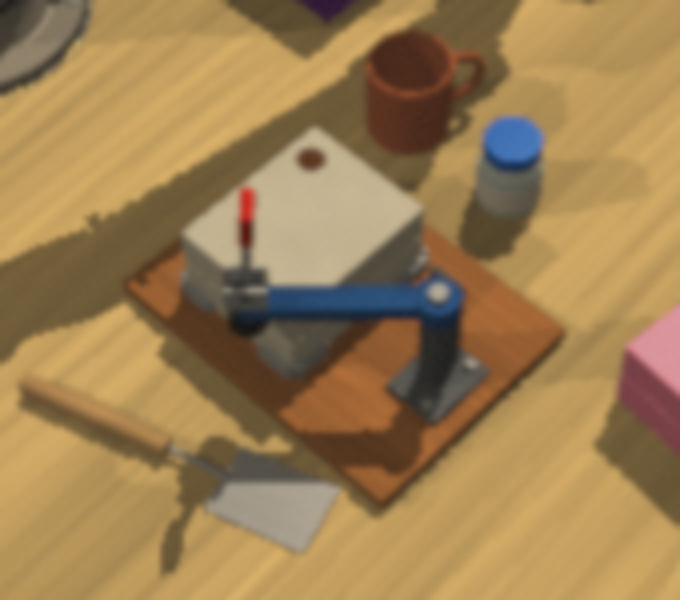

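The crop shows the pale mould in its corner angles, with the steel post at crop (400,88), the strap swung off to the right (clamp -y), and the red lever up at the free end. Next I measure it.

Run:
```python
from h import *
t=dict(np.load('top.npz')); s=dict(np.load('scene.npz'))
T=lambda x,y,z:pix2world(t,180+(x+.5)/4.5-.5,145+(y+.5)/4.5-.5,z)
S=lambda x,y,z:pix2world(s,155+(x+.5)/4-.5,150+(y+.5)/4-.5,z)
g=t['color'][145:265,180:345].astype(int); 
m=((g.min(2)>110)&(g.max(2)-g.min(2)<60)).astype(np.uint8)
cs,_=cv2.findContours(m,0,2); c=max(cs,key=cv2.contourArea); rc=cv2.minAreaRect(c);print('rect',rc)
W=[pix2world(t,180+p[0],145+p[1],.096) for p in cv2.boxPoints(rc)]
print(np.round(W,4), 'c',np.mean(W,0))
M=[T(*p,.096) for p in [(268,215),(497,237),(484,428),(248,408)]]
print('mould',np.round(M,4)); C=np.mean(M,0); print('C',C)
P=T(399,89,.136);print('pivot top',P,'scene',S(438,293,.136))
B=[T(*p,.016) for p in [(246,60),(556,88),(518,503),(198,470)]]
print('board',np.round(B,4))
B2=[S(*p,.016) for p in [(565,331),(380,508),(124,283)]]
print('board scene',np.round(B2,4))
d=P-C; print('ax',np.degrees(np.arctan2(d[1],d[0])),np.linalg.norm(d[:2]))
M=np.array(B); 
print('board ax',[np.degrees(np.arctan2(*(v[[1,0]]))) for v in (M[0]-M[3],M[1]-M[2])],[np.degrees(np.arctan2(*(v[[1,0]]))) for v in (M[0]-M[1],M[3]-M[2])])
# red
for n,f,ro in (('top',t,(145,265,180,345)),('scene',s,(150,300,155,325))):
    hsv=cv2.cvtColor(f['color'],cv2.COLOR_BGR2HSV)
    R=(((hsv[...,0]<6)|(hsv[...,0]>174))&(hsv[...,1]>180)&(hsv[...,2]>90)); k=np.zeros_like(R);k[ro[0]:ro[1],ro[2]:ro[3]]=1;R&=k
    ys,xs=np.nonzero(R);print(n,'red',xs.mean(),ys.mean(),len(xs), xs.min(),xs.max(),ys.min(),ys.max()); 
    print(np.round(np.mean([pix2world(f,x,y) for x,y in zip(xs,ys)],0),4))
    Bm=(abs(hsv[...,0].astype(int)-108)<12)&(hsv[...,1]>140)&k; 
    ys,xs=np.nonzero(Bm)
    pts=np.array([pix2world(f,x,y) for x,y in zip(xs,ys)]); pts=pts[(pts[:,2]>.11)&(pts[:,2]<.15)]
    q=np.array([pix2world(f,x,y,.134) for x,y in zip(xs,ys)]) 
    vx,vy,x0,y0=cv2.fitLine(pts[:,:2].astype(np.float32),cv2.DIST_L2,0,.01,.01).ravel()
    print('strap line ang',np.degrees(np.arctan2(vy,vx)),x0,y0,len(pts),pts[:,2].mean())
```

```text
rect ((82.56504821777344, 70.97552490234375), (52.341793060302734, 41.5667610168457), 5.946863174438477)
[[ 0.4073  0.0596  0.096 ]
 [ 0.5349  0.0565  0.096 ]
 [ 0.5288 -0.1046  0.096 ]
 [ 0.4017 -0.0976  0.096 ]] c [ 0.46815816 -0.02152665  0.096     ]
mould [[ 0.5356  0.0551  0.096 ]
 [ 0.531  -0.1024  0.096 ]
 [ 0.4008 -0.0998  0.096 ]
 [ 0.4033  0.0583  0.096 ]]
C [ 0.46766639 -0.02221517  0.096     ]
pivot top [ 0.61965116 -0.02830164  0.136     ] scene [ 0.61944434 -0.02392889  0.136     ]
board [[ 0.6695  0.0854  0.016 ]
 [ 0.6637 -0.1483  0.016 ]
 [ 0.3558 -0.1335  0.016 ]
 [ 0.3636  0.0951  0.016 ]]
board scene [[ 0.6752  0.0837  0.016 ]
 [ 0.6686 -0.1468  0.016 ]
 [ 0.3608 -0.13    0.016 ]]
ax -2.2932732474658066 0.15210658924989298
board ax [np.float64(-1.8122057105094758), np.float64(-2.7668939747646863)] [np.float64(88.56707177702928), np.float64(88.06942668223314)]
top red 303.05172413793105 194.98275862068965 58 298 309 190 201
[ 0.5082 -0.1222  0.2527]
strap line ang 41.862 0.57159275 -0.06677973 340 0.13388802276432196
scene red 216.33333333333334 202.61111111111111 18 216 217 198 210
[ 0.5168 -0.1256  0.2518]
strap line ang 40.068928 0.57918173 -0.07035245 270 0.13355579376952956
```

Measured: clamp axis at about -2.2° to world x, pivot at (0.6195,-0.026), strap at about 43° open, lever up (tip at about z 0.256). Plan: shut the fingers, travel high, and come down on the strap's -y side with jaw axis square to the strap. The wrist camera then sits towards the pivot, away from the lever.

{"method": "play_rows", "body": {
  "plan": [
    [0,0,50,0,0,0,0],
    [0,0,100,0,0,0,0],
    [17,-41,120,0,0,-0.13,0],
    [34,-82,120,0,0,-0.26,0],
    [51,-123,120,0,0,-0.39,0],
    [68,-164,120,0,0,-0.52,0],
    [85,-205,120,0,0,-0.65,0],
    [102,-246,120,0,0,-0.78,0],
    [119,-287,120,0,0,-0.91,0],
    [136,-328,120,0,0,-1.04,0],
    [153,-369,120,0,0,-1.17,0],
    [170,-410,120,0,0,-1.3,0]
  ]
}}

```text
clock: 1.35
tcp_pos: [0.4484, 0.2031, 0.3512]
orientation: [-2.391, -2.037, -0.0]
contact_force: [0.3, 0.6, 0.2]
grip_width: 0.0002
```

{"method": "play_rows", "body": {
  "plan": [
    [17,-40,0,0,0,-0.1,0],
    [34,-80,0,0,0,-0.2,0],
    [51,-120,0,0,0,-0.3,0],
    [68,-160,0,0,0,-0.4,0],
    [85,-200,0,0,0,-0.5,0],
    [102,-240,0,0,0,-0.6,0],
    [120,-280,0,0,0,-0.7,0],
    [140,-316,0,0,0,-0.7,0],
    [140,-316,0,0,0,-0.7,0],
    [140,-316,0,0,0,-0.7,0]
  ]
}}

```text
clock: 2.35
tcp_pos: [0.588, -0.112, 0.3507]
orientation: [2.943, 1.099, -0.002]
contact_force: [-0.1, 0.8, -0.5]
grip_width: 0.0002
```

```bash
cat > st.py <<'E'
from h import *
o=r.get_obs(); R=cv2.Rodrigues(o['orientation'])[0]
print(o['clock'],np.round(o['tcp_pos'],4),'F',np.round(o['contact_force'],1),'yang',np.degrees(np.arctan2(R[1,1],R[0,1])),'zdir',np.round(R[:,2],3),'w',o['grip_width'],'q',np.round(o['joints'],2))
E
python3 - <<'E'
import st
from h import *
for n in ['scene','wrist','top']:
    f=grab(n); cv2.imwrite(f'pics/{n}1.png',f['color'])
E
```

```text
2.35 [ 0.588  -0.112   0.3507] F [-0.1  0.8 -0.5] yang -49.06355788704768 zdir [-0.001 -0.    -1.   ] w 0.00018901299016604533 q [-0.47  0.31  0.72  1.63 -0.21  1.29 -0.57]
```

View pics/wrist1.png

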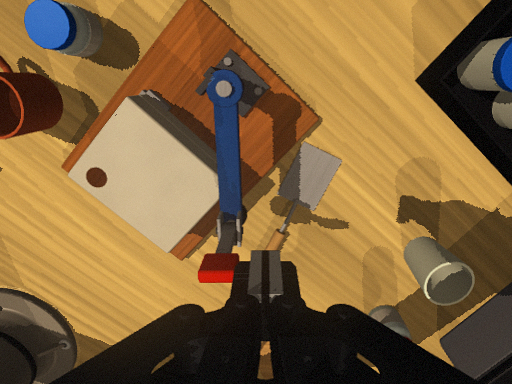

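View pics/scene1.png

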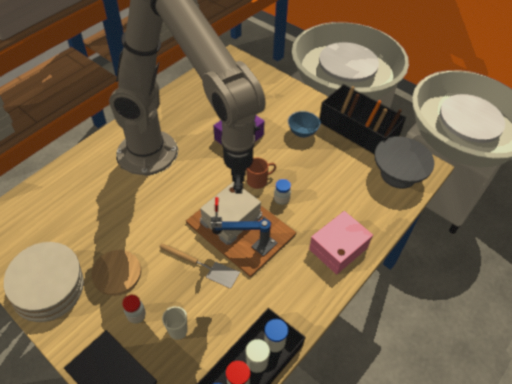

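Run:
```python
from h import *
f=dict(np.load('wrist.npz'))
print('cam',-f['R'].T@f['t'])
print('tcp px',proj(f,[r.get_obs()['tcp_pos']]))
P=pix2world(f,225,88,.138);print('pivot',P)
a=pix2world(f,216,120,.134);b=pix2world(f,240,120,.134);a2=pix2world(f,219,205,.134);b2=pix2world(f,242,205,.134)
m1=(a+b)/2;m2=(a2+b2)/2
print(np.linalg.norm(b-a),np.linalg.norm(b2-a2)); d=m2-m1;print('strap ang',np.degrees(np.arctan2(d[1],d[0])))
for u,v in[(216,120),(240,120),(219,205),(242,205)]: print(np.round(pix2world(f,u,v),4))
ax=pix2world(f,230,228,.158);d=ax-P;print('axle',ax,np.degrees(np.arctan2(d[1],d[0])),np.linalg.norm(d[:2]))
for p in [(198,282),(237,282),(201,254),(238,254)]: print('paddle',pix2world(f,*p))
```

```text
cam [ 0.65275143 -0.05364545  0.49236004]
tcp px [[264.37398021 269.36161541]]
pivot [ 0.62120182 -0.02740899  0.138     ]
0.025083671194974982 0.026111521222810012
strap ang -139.2633370744331
[ 0.5898 -0.0401  0.1339]
[ 0.5907 -0.0609  0.0146]
[ 0.4727 -0.1175  0.0145]
[ 0.5243 -0.1272  0.102 ]
axle [ 0.51374012 -0.1238784   0.158     ] -138.08536983477035 0.144410406517575
paddle [ 0.33388734 -0.17940094 -0.00037191]
paddle [ 0.58700011 -0.09564494  0.3745772 ]
paddle [ 0.37938047 -0.15087418 -0.00158439]
paddle [ 0.5249303  -0.13218753  0.22152687]
```

{"method": "play_rows", "body": {
  "plan": [
    [0,0,-45,0,0,0,0],
    [0,0,-90,0,0,0,0],
    [0,0,-130,0,0,0,0],
    [0,0,-165,0,0,0,0],
    [0,0,-195,0,0,0,0],
    [0,0,-220,0,0,0,0],
    [0,0,-238,0,0,0,0],
    [0,0,-238,0,0,0,0],
    [0,0,-238,0,0,0,0]
  ]
}}

```text
clock: 3.4
tcp_pos: [0.5884, -0.11, 0.1138]
orientation: [-2.941, -1.104, -0.001]
contact_force: [0.1, -0.4, -0.1]
grip_width: -0.0001
```

Run:
```python
import st
from h import *
for n in ['scene','wrist']:
    f=grab(n); cv2.imwrite(f'pics/{n}2.png',f['color'])
s=dict(np.load('scene.npz'));a=cv2.resize(s['color'][120:300,155:325],None,fx=3.3,fy=3.3,interpolation=cv2.INTER_CUBIC)
cv2.imwrite('pics/scc2.png',a)
tcp=r.get_obs()['tcp_pos']*1000
P=np.array([620.,-27]);base=177.8
for th in [42.7,38,32,26,20,14,8,4,2,0,-2]:
    p=np.radians(base+th);u=np.array([np.cos(p),np.sin(p)]);n=np.array([-u[1],u[0]])
    q=P+80*u+27.5*n
    print(th,np.round(q-tcp[:2],1),'turn',round(np.radians(th-42.7),3))
```

```text
3.4 [ 0.5884 -0.11    0.1138] F [ 0.1 -0.4 -0.1] yang -48.84415566894091 zdir [ 0.  0. -1.] w -0.00014566651219817723 q [-0.36  0.55  0.59  1.88 -0.41  0.84 -0.41]
42.7 [-12.1  10.7] turn 0.0
38 [-17.9  14.5] turn -0.082
32 [-24.9  20. ] turn -0.187
26 [-31.2  26.1] turn -0.291
20 [-36.9  32.9] turn -0.396
14 [-41.8  40.3] turn -0.501
8 [-45.9  48.1] turn -0.606
4 [-48.2  53.6] turn -0.675
2 [-49.2  56.4] turn -0.71
0 [-50.1  59.2] turn -0.745
-2 [-50.9  62. ] turn -0.78
```

View pics/scc2.png

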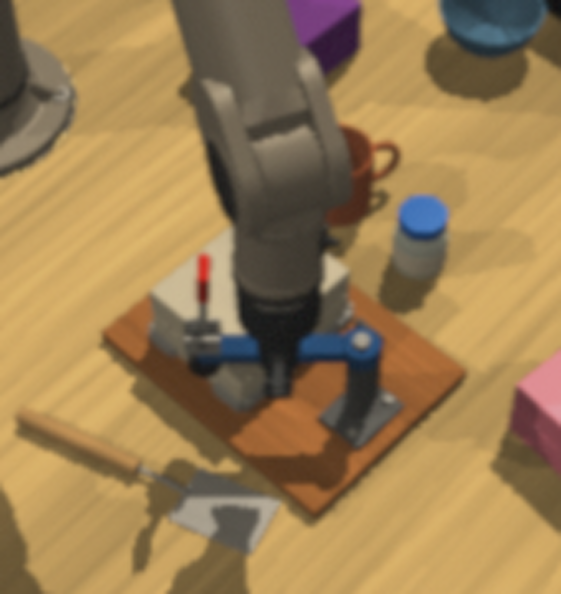

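View pics/wrist2.png

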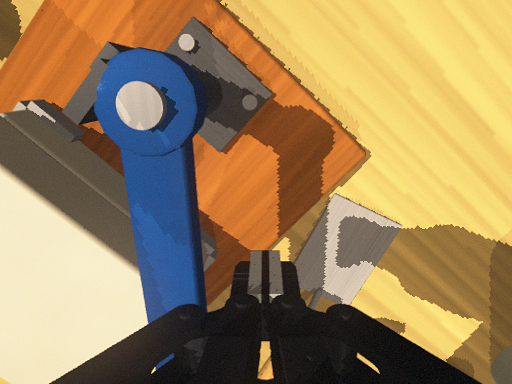

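The finger stands on the strap's outer side with the lever clear to its left. Now I push the strap round along its arc.

{"method": "play_rows", "body": {
  "plan": [
    [-6,5,0,0,0,0,0],
    [-12,11,0,0,0,0,0],
    [-15,12.5,0,0,0,-0.04,0],
    [-18,14.5,0,0,0,-0.08,0],
    [-21.5,17,0,0,0,-0.135,0],
    [-25,20,0,0,0,-0.19,0],
    [-28,23,0,0,0,-0.24,0],
    [-31,26,0,0,0,-0.29,0],
    [-34,29.5,0,0,0,-0.345,0],
    [-37,33,0,0,0,-0.4,0],
    [-37,33,0,0,0,-0.4,0]
  ]
}}

```text
clock: 4.6
tcp_pos: [0.5511, -0.0772, 0.1138]
orientation: [-3.102, -0.496, -0.002]
contact_force: [0.4, -0.0, 0.5]
grip_width: -0.0002
```

Run:
```python
import st
from h import *
f=grab('wrist'); cv2.imwrite('pics/wrist3.png',f['color'])
tcp=r.get_obs()['tcp_pos']*1000
```

```text
4.6 [ 0.5511 -0.0772  0.1138] F [ 0.4 -0.   0.5] yang -71.83706311882554 zdir [ 0.001  0.    -1.   ] w -0.00016490943971010148 q [-0.51  0.52  0.71  1.98 -0.47  0.81 -0.79]
```

View pics/wrist3.png

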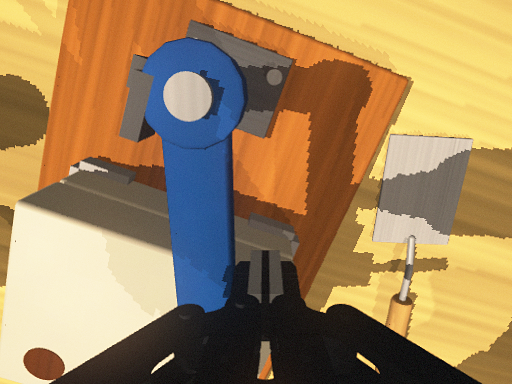

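The strap follows along the finger's back. Next I go to the stop, watching the force.

{"method": "play_rows", "body": {
  "plan": [
    [-2.5,3.5,0,0,0,-0.05,0],
    [-5,7.5,0,0,0,-0.1,0],
    [-7,11,0,0,0,-0.15,0],
    [-9,15,0,0,0,-0.2,0],
    [-10.5,19,0,0,0,-0.25,0],
    [-11.5,22,0,0,0,-0.29,0],
    [-12.5,24,0,0,0,-0.32,0],
    [-13,26,0,0,0,-0.345,0],
    [-13,26,0,0,0,-0.345,0]
  ]
}}

```text
clock: 5.55
tcp_pos: [0.5381, -0.0518, 0.1134]
orientation: [-3.141, 0.044, 0.0]
contact_force: [1.2, -2.4, 0.7]
grip_width: -0.0
```

Run:
```python
import st
```

```text
5.55 [ 0.5381 -0.0518  0.1134] F [ 1.2 -2.4  0.7] yang -91.61313152379577 zdir [-0.  0. -1.] w -3.469419202139053e-05 q [-0.64  0.53  0.81  2.02 -0.53  0.81 -1.11]
```

{"method": "play_rows", "body": {
  "plan": [
    [0,1,0,0,0,0,0],
    [0,2,0,0,0,0,0],
    [0,2,0,0,0,0,0]
  ]
}}

```text
clock: 5.85
tcp_pos: [0.538, -0.051, 0.1134]
orientation: [3.14, -0.045, 0.0]
contact_force: [0.3, -4.8, 2.2]
grip_width: 0.0001
```

{"method": "play_rows", "body": {
  "plan": [
    [0,1,0,0,0,0,0],
    [0,2,0,0,0,0,0],
    [0,2,0,0,0,0,0]
  ]
}}

```text
clock: 6.15
tcp_pos: [0.538, -0.0508, 0.1134]
orientation: [3.138, -0.047, 0.001]
contact_force: [0.1, -10.5, -0.7]
grip_width: 0.0
```

Force climbs to 10.5 N with hardly any motion, so the strap appears to be at its stop. I verify that visually.

Run:
```python
import st
from h import *
for n in ['wrist','scene','top']:
    f=grab(n); cv2.imwrite(f'pics/{n}4.png',f['color'])
s=f;a=cv2.resize(s['color'][145:265,180:345],None,fx=4.5,fy=4.5,interpolation=cv2.INTER_CUBIC)
cv2.imwrite('pics/topc4.png',a)
s=dict(np.load('scene.npz'));a=cv2.resize(s['color'][120:300,155:325],None,fx=3.3,fy=3.3,interpolation=cv2.INTER_CUBIC)
cv2.imwrite('pics/scc4.png',a)
```

```text
6.15 [ 0.538  -0.0508  0.1134] F [  0.1 -10.5  -0.7] yang -91.72761870117216 zdir [ 0.001 -0.004 -1.   ] w 3.231087684640415e-05 q [-0.64  0.53  0.82  2.02 -0.53  0.81 -1.12]
```

View pics/wrist4.png

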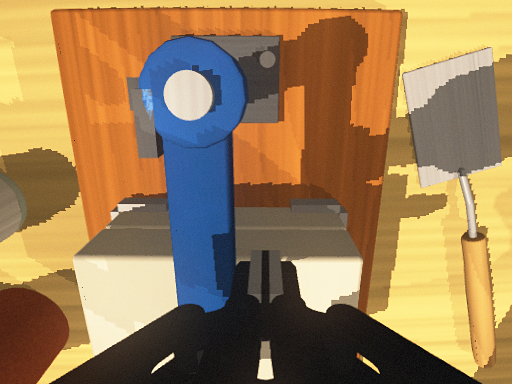

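View pics/scc4.png

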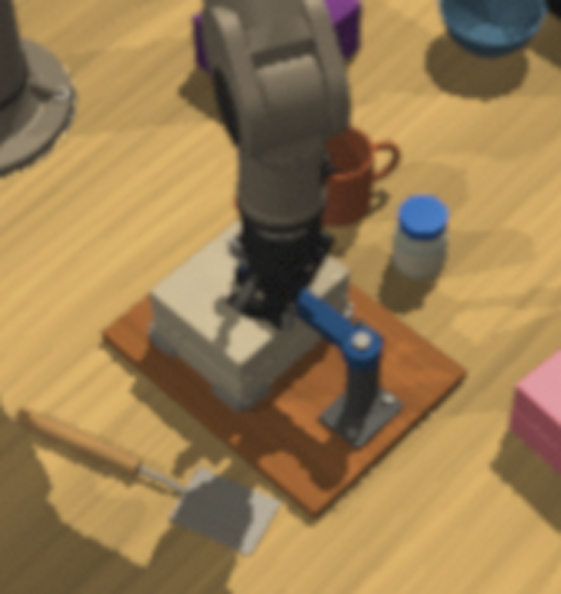

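The wrist view shows the strap parallel to the board, touching the horn left of the post at (148,100). The strap is closed. Now I back off along -y, rise clear of the lever, and go over to its outer side.

{"method": "play_rows", "body": {
  "plan": [
    [0,-8,0,0,0,0,0],
    [0,-24,0,0,0,0,0],
    [0,-40,0,0,0,0,0],
    [0,-40,40,0,0,0,0],
    [0,-40,85,0,0,0,0],
    [0,-40,130,0,0,0,0],
    [0,-40,175,0,0,0,0],
    [0,-40,205,0,0,0,0],
    [-20,-25,205,0,0,0,0],
    [-55,0,205,0,0,0,0],
    [-90,25,205,0,0,0,0],
    [-110,30,205,0,0,0,0]
  ]
}}

```text
clock: 7.5
tcp_pos: [0.4258, -0.0144, 0.3176]
orientation: [-3.14, 0.033, 0.003]
contact_force: [-0.1, 1.3, -0.2]
grip_width: -0.0001
```

{"method": "play_rows", "body": {
  "plan": [
    [-5,0,0,0,0,0,0],
    [-5,0,0,0,0,0,0]
  ]
}}

```text
clock: 7.7
tcp_pos: [0.4228, -0.0175, 0.3185]
orientation: [-3.139, 0.041, 0.0]
contact_force: [0.3, -0.1, 0.2]
grip_width: 0.0
```

Run:
```python
import st
from h import *
for n in ['wrist','scene','top']:
    f=grab(n); cv2.imwrite(f'pics/{n}5.png',f['color'])
a=cv2.resize(f['color'][145:265,180:345],None,fx=4.5,fy=4.5,interpolation=cv2.INTER_CUBIC)
cv2.imwrite('pics/topc5.png',a)
s=dict(np.load('scene.npz'));a=cv2.resize(s['color'][120:300,155:325],None,fx=3.3,fy=3.3,interpolation=cv2.INTER_CUBIC)
cv2.imwrite('pics/scc5.png',a)
```

```text
7.7 [ 0.4228 -0.0175  0.3185] F [ 0.3 -0.1  0.2] yang -91.49625200847761 zdir [ 0.     0.003 -1.   ] w 4.131641466125552e-05 q [-1.16 -0.17  0.97  2.04  0.15  1.2  -1.85]
```

View pics/wrist5.png

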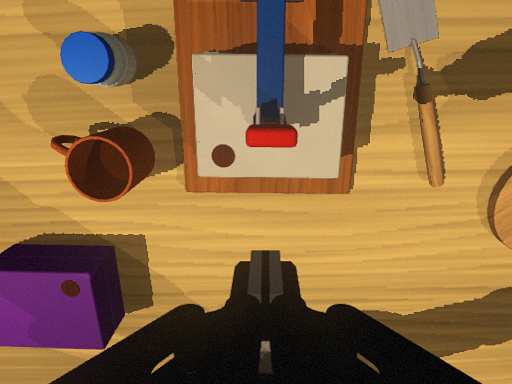

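View pics/scc5.png

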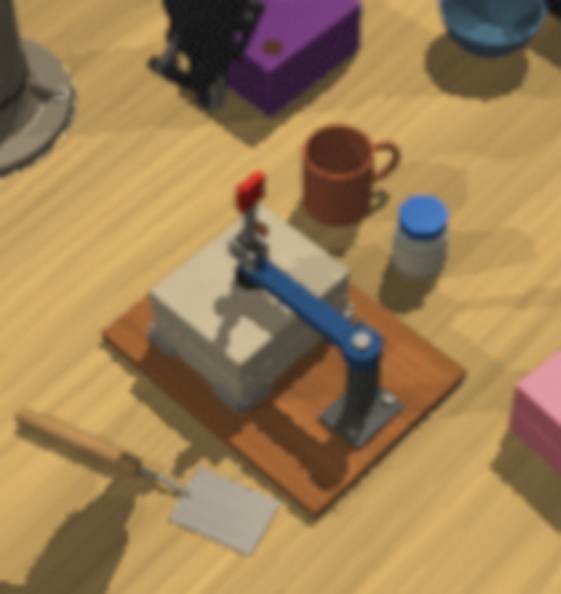

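View pics/topc5.png

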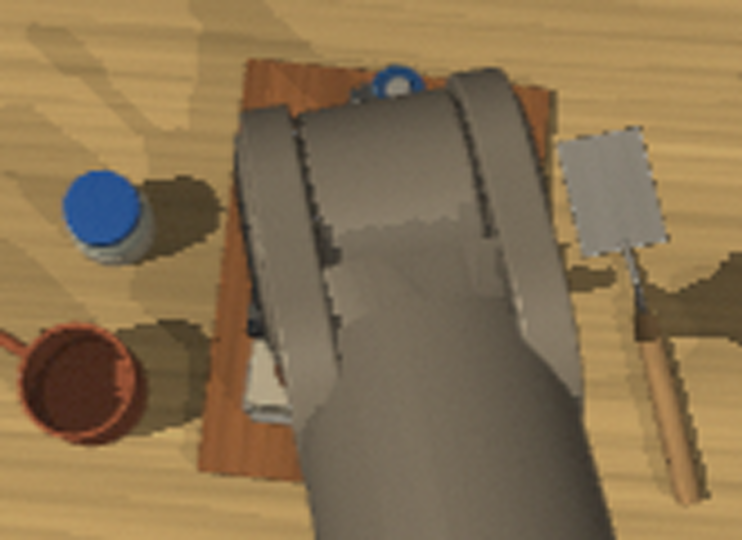

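The wrist view shows the strap over the middle of the mould, the paddle at (271,137), and the shut fingers at (265,265). I measure the paddle's outer edge and the strap angle.

Run:
```python
from h import *
f=dict(np.load('wrist.npz'));s=dict(np.load('scene.npz'))
hsv=cv2.cvtColor(f['color'],cv2.COLOR_BGR2HSV)
R=(((hsv[...,0]<6)|(hsv[...,0]>174))&(hsv[...,1]>180)&(hsv[...,2]>90)); R[180:]=0;R[:,:200]=0
ys,xs=np.nonzero(R);print(xs.min(),xs.max(),ys.min(),ys.max())
for p in [(xs.min(),127),(xs.max(),127),(xs.min(),ys.max()),(xs.max(),ys.max()),(271,130),(271,143)]:
    print(p,np.round(pix2world(f,*p),4),np.round(pix2world(f,*p,.2545),4),np.round(pix2world(f,*p,.22),4))
for v in (10,90):
    row=f['color'][v].astype(int); b=np.nonzero((row[:,0]-row[:,2]>40)&(np.arange(512)>200)&(np.arange(512)<330))[0]
    A=pix2world(f,b.min(),v,.134);B=pix2world(f,b.max(),v,.134);print(v,(A+B)/2,np.linalg.norm(A-B))
for p in [(193,55),(347,56),(340,178),(198,177)]: print('mould',np.round(pix2world(f,*p,.096),4))
for p in [(175,0),(187,192),(352,193),(369,0)]: print('board',np.round(pix2world(f,*p,.016),4))
```

```text
246 296 128 146
(np.int64(246), 127) [0.4622 0.0039 0.0952] [ 0.4823 -0.006   0.2545] [ 0.478  -0.0039  0.22  ]
(np.int64(296), 127) [ 0.4608 -0.0496  0.0951] [ 0.4815 -0.0362  0.2545] [ 0.477  -0.0391  0.22  ]
(np.int64(246), np.int64(146)) [0.4418 0.0048 0.0952] [ 0.4708 -0.0055  0.2545] [ 0.4645 -0.0033  0.22  ]
(np.int64(296), np.int64(146)) [ 0.4403 -0.0496  0.0951] [ 0.47   -0.0362  0.2545] [ 0.4636 -0.0391  0.22  ]
(271, 130) [ 0.48   -0.0211  0.2539] [ 0.4801 -0.0211  0.2545] [ 0.4754 -0.0214  0.22  ]
(271, 143) [ 0.4722 -0.0209  0.2541] [ 0.4722 -0.0209  0.2545] [ 0.4662 -0.0212  0.22  ]
10 [ 0.56704415 -0.02457633  0.134     ] 0.022520931587846967
90 [ 0.50039313 -0.02176162  0.134     ] 0.023113484265118833
mould [0.5355 0.0539 0.096 ]
mould [ 0.5304 -0.1007  0.096 ]
mould [ 0.4032 -0.099   0.096 ]
mould [0.4084 0.0601 0.096 ]
board [0.6026 0.0858 0.016 ]
board [0.3653 0.0948 0.016 ]
board [ 0.358  -0.1344  0.016 ]
board [ 0.5965 -0.1419  0.016 ]
```

The strap line is at -2.4° and passes over the mould's centre, so it is shut. The paddle's outer edge is at x≈0.470, z≈0.254. Next I come down outside the lever and push it over along its arc.

{"method": "play_rows", "body": {
  "plan": [
    [4,-4,-40,0,0,0,0],
    [8,-4,-75,0,0,0,0],
    [12,-4,-82,0,0,0,0],
    [22,-4,-82,0,0,0,0],
    [32,-4,-81,0,0,0,0],
    [40,-4,-81,0,0,0,0],
    [47,-4,-81,0,0,0,0],
    [56,-4,-83,0,0,0,0],
    [64,-4,-85,0,0,0,0],
    [64,-4,-85,0,0,0,0]
  ]
}}

```text
clock: 8.85
tcp_pos: [0.4883, -0.0223, 0.2332]
orientation: [3.14, -0.045, 0.001]
contact_force: [-0.8, 0.3, 0.1]
grip_width: -0.0002
```

Run:
```python
import st
from h import *
for n in ['wrist','scene']:
    f=grab(n); cv2.imwrite(f'pics/{n}6.png',f['color'])
s=f;a=cv2.resize(s['color'][120:300,155:325],None,fx=3.3,fy=3.3,interpolation=cv2.INTER_CUBIC)
cv2.imwrite('pics/scc6.png',a)
```

```text
8.85 [ 0.4883 -0.0223  0.2332] F [-0.8  0.3  0.1] yang -91.65570712368337 zdir [ 0.001 -0.001 -1.   ] w -0.00016284103927154882 q [-0.99  0.27  1.09  2.03 -0.29  1.   -1.36]
```

View pics/scc6.png

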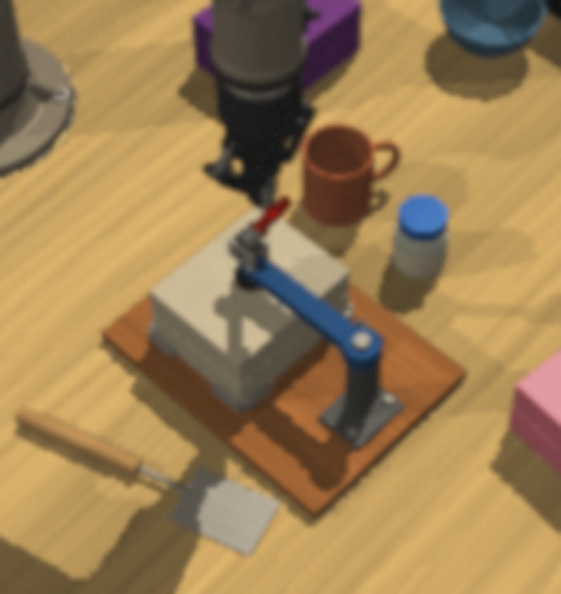

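View pics/wrist6.png

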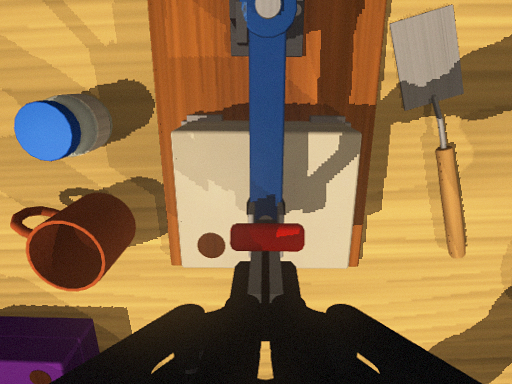

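The lever has begun to tip under the finger and the strap stays put. I continue along the arc.

{"method": "play_rows", "body": {
  "plan": [
    [7,0,-3,0,0,0,0],
    [14,0,-7,0,0,0,0],
    [21,0,-12,0,0,0,0],
    [28,-1,-17,0,0,0,0],
    [34,-1,-23,0,0,0,0],
    [40,-1,-30,0,0,0,0],
    [45,-1,-37,0,0,0,0],
    [45,-1,-37,0,0,0,0]
  ]
}}

```text
clock: 9.75
tcp_pos: [0.5322, -0.023, 0.1951]
orientation: [3.14, -0.044, -0.002]
contact_force: [-0.5, 0.7, 0.3]
grip_width: -0.0
```

Run:
```python
import st
from h import *
for n in ['wrist','scene']:
    f=grab(n); cv2.imwrite(f'pics/{n}7.png',f['color'])
s=f;a=cv2.resize(s['color'][120:300,155:325],None,fx=3.3,fy=3.3,interpolation=cv2.INTER_CUBIC)
cv2.imwrite('pics/scc7.png',a)
```

```text
9.75 [ 0.5322 -0.023   0.1951] F [-0.5  0.7  0.3] yang -91.61464110359908 zdir [-0.001 -0.001 -1.   ] w -4.616043149093756e-06 q [-0.83  0.42  0.98  1.98 -0.43  0.96 -1.24]
```

View pics/scc7.png

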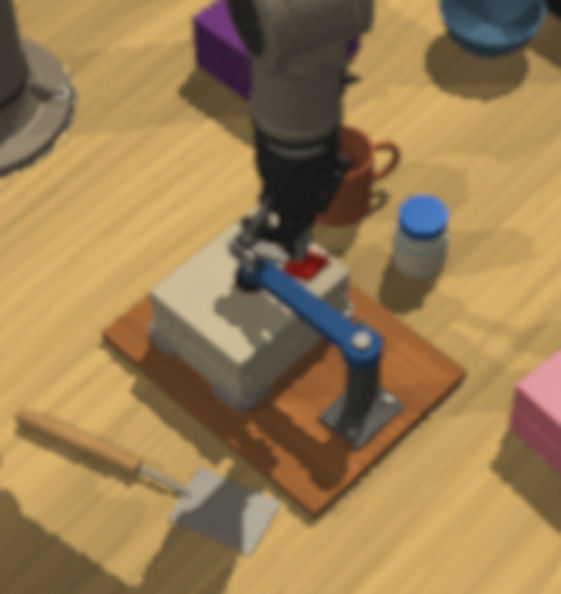

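View pics/wrist7.png

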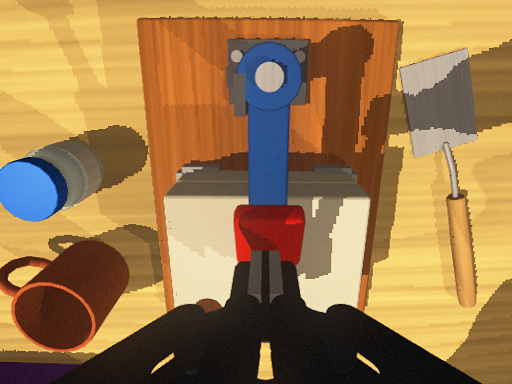

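{"method": "play_rows", "body": {
  "plan": [
    [4,0,-5,0,0,0,0],
    [7,0,-10,0,0,0,0],
    [8,0,-14,0,0,0,0],
    [9,0,-17,0,0,0,0],
    [9,0,-17,0,0,0,0]
  ]
}}

```text
clock: 10.35
tcp_pos: [0.541, -0.0233, 0.1789]
orientation: [3.141, -0.045, -0.001]
contact_force: [-1.1, -0.6, 1.1]
grip_width: -0.0002
```

{"method": "play_rows", "body": {
  "plan": [
    [0,0,-2,0,0,0,0],
    [0,0,-4,0,0,0,0],
    [0,0,-4,0,0,0,0]
  ]
}}

```text
clock: 10.65
tcp_pos: [0.5418, -0.0232, 0.1771]
orientation: [-3.14, 0.045, -0.002]
contact_force: [-9.7, -0.0, 21.5]
grip_width: 0.0002
```

{"method": "play_rows", "body": {
  "plan": [
    [0,0,-1.5,0,0,0,0],
    [0,0,-1.5,0,0,0,0]
  ]
}}

```text
clock: 10.85
tcp_pos: [0.5419, -0.0233, 0.1767]
orientation: [-3.138, 0.045, -0.002]
contact_force: [-13.9, 0.9, 34.1]
grip_width: -0.0001
```

{"method": "play_rows", "body": {
  "plan": [
    [0,0,5,0,0,0,0],
    [0,0,30,0,0,0,0],
    [0,0,75,0,0,0,0],
    [0,0,120,0,0,0,0],
    [-40,-20,140,0,0,0,0],
    [-80,-40,140,0,0,0,0],
    [-110,-60,140,0,0,0,0],
    [-110,-60,140,0,0,0,0]
  ]
}}

```text
clock: 11.65
tcp_pos: [0.4293, -0.0852, 0.3138]
orientation: [-3.128, 0.048, -0.005]
contact_force: [0.6, -0.4, -0.2]
grip_width: 0.0001
```

Run:
```python
import st
from h import *
for n in ['wrist','scene']:
    f=grab(n); cv2.imwrite(f'pics/{n}8.png',f['color'])
s=f;a=cv2.resize(s['color'][150:300,155:325],None,fx=4,fy=4,interpolation=cv2.INTER_CUBIC)
cv2.imwrite('pics/scc8.png',a)
```

```text
11.65 [ 0.4293 -0.0852  0.3138] F [ 0.6 -0.4 -0.2] yang -91.76611127907222 zdir [ 0.004  0.013 -1.   ] w 5.454719227061689e-05 q [-1.18 -0.18  1.15  2.03  0.17  1.19 -1.7 ]
```

View pics/scc8.png

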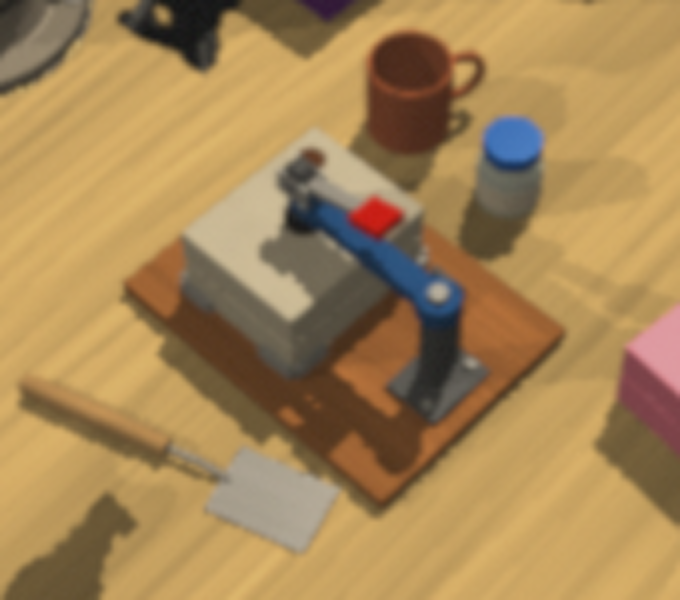

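View pics/wrist8.png

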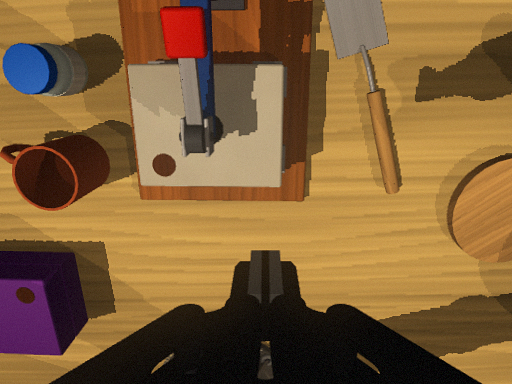

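The lever lies along the strap with its paddle at wrist (184,33), and the mould is in place. I measure the lever angle, strap angle and mould pose.

Run:
```python
from h import *
f=dict(np.load('wrist.npz'));s=dict(np.load('scene.npz'))
for n,f in (('wrist',f),('scene',s)):
    hsv=cv2.cvtColor(f['color'],cv2.COLOR_BGR2HSV)
    R=(((hsv[...,0]<6)|(hsv[...,0]>174))&(hsv[...,1]>180)&(hsv[...,2]>90))
    k=np.zeros_like(R)
    if n=='wrist': k[0:70,140:230]=1
    else: k[190:220,230:270]=1
    R=cv2.erode((R&k).astype(np.uint8),np.ones((3,3)))
    ys,xs=np.nonzero(R);p=np.array([pix2world(f,x,y) for x,y in zip(xs,ys)])
    A=np.c_[p[:,:2],np.ones(len(p))];c=np.linalg.lstsq(A,p[:,2],rcond=None)[0]
    print(n,len(p),p.mean(0).round(4),'slope x',c[0],'x',p[:,0].min(),p[:,0].max(),'z',p[:,2].min(),p[:,2].max())
f=dict(np.load('wrist.npz'))
# expected top centre at full down
a=1.33;A=np.array([.470,.152]);print('expected',A+.086*np.array([np.sin(a),np.cos(a)])+.006*np.array([-np.cos(a),np.sin(a)]))
for p in [(129,66),(283,66),(282,186),(140,185)]: print('mould',np.round(pix2world(f,*p,.096),4))
```

```text
wrist 1901 [ 0.5523 -0.0247  0.1811] slope x -0.17624440750556403 x 0.5142946523534504 0.5687576029257639 z 0.1728322084148744 0.4556417584466609
scene 30 [ 0.5563 -0.027   0.1818] slope x 0.3437816015737748 x 0.5439086794606 0.567306952214062 z 0.17648909302864113 0.1874144428759701
expected [0.5520879  0.17833583]
mould [0.5352 0.0531 0.096 ]
mould [ 0.5294 -0.1021  0.096 ]
mould [ 0.4042 -0.0991  0.096 ]
mould [0.4098 0.0603 0.096 ]
```

Run:
```python
from h import *
f=dict(np.load('wrist.npz'))
hsv=cv2.cvtColor(f['color'],cv2.COLOR_BGR2HSV)
R=(((hsv[...,0]<6)|(hsv[...,0]>174))&(hsv[...,1]>180)&(hsv[...,2]>90))
k=np.zeros_like(R);k[0:70,140:230]=1
R=cv2.erode((R&k).astype(np.uint8),np.ones((5,5)))
ys,xs=np.nonzero(R);p=np.array([pix2world(f,x,y) for x,y in zip(xs,ys)])
p=p[abs(p[:,2]-np.median(p[:,2]))<.01]
A=np.c_[p[:,:2],np.ones(len(p))];w=np.ones(len(p),bool)
for _ in range(5):
    c=np.linalg.lstsq(A[w],p[w,2],rcond=None)[0];e=abs(p[:,2]-A@c);w=e<.0015
print(len(p),w.sum(),np.median(p,0),c,'rise',np.arctan(c[0]),'z@.552',c@[.552,-.0245,1])
```

```text
1708 1611 [ 0.55283149 -0.02451877  0.17986454] [ 0.2674758  -0.01031938  0.03182227] rise 0.26135765862813154 z@.552 0.17972174227719917
```

The lever's rise reads 0.261 rad against 0.24 nominal, which is within calibration error. There is plenty of time, so I press once more nearer the paddle's tip to make sure it is fully down.

{"method": "play_rows", "body": {
  "plan": [
    [40,20,0,0,0,0,0],
    [80,41,0,0,0,0,0],
    [123,62,-10,0,0,0,0],
    [123,62,-50,0,0,0,0],
    [123,62,-90,0,0,0,0],
    [123,62,-115,0,0,0,0],
    [123,62,-127,0,0,0,0],
    [123,62,-130,0,0,0,0],
    [123,62,-133,0,0,0,0],
    [123,62,-133,0,0,0,0]
  ]
}}

```text
clock: 12.75
tcp_pos: [0.555, -0.021, 0.1817]
orientation: [-3.141, 0.044, -0.003]
contact_force: [0.3, 0.1, 0.2]
grip_width: -0.0001
```

{"method": "play_rows", "body": {
  "plan": [
    [0,0,-2,0,0,0,0],
    [0,0,-2,0,0,0,0]
  ]
}}

```text
clock: 12.95
tcp_pos: [0.5553, -0.021, 0.1808]
orientation: [-3.14, 0.044, -0.005]
contact_force: [-3.0, 1.8, 10.7]
grip_width: 0.0001
```

{"method": "play_rows", "body": {
  "plan": [
    [0,0,-1.5,0,0,0,0],
    [0,0,-3,0,0,0,0],
    [0,0,-3,0,0,0,0]
  ]
}}

```text
clock: 13.25
tcp_pos: [0.5556, -0.0211, 0.18]
orientation: [-3.137, 0.045, -0.005]
contact_force: [-11.8, 3.7, 32.3]
grip_width: -0.0
```

{"method": "play_rows", "body": {
  "plan": [
    [0,0,5,0,0,0,0],
    [0,0,30,0,0,0,0],
    [0,0,75,0,0,0,0],
    [0,0,120,0,0,0,0],
    [-40,-20,140,0,0,0,0],
    [-80,-40,140,0,0,0,0],
    [-120,-62,140,0,0,0,0],
    [-120,-62,140,0,0,0,0],
    [-120,-62,140,0,0,0,0]
  ]
}}

```text
clock: 14.15
tcp_pos: [0.4334, -0.0832, 0.3163]
orientation: [-3.134, 0.043, -0.004]
contact_force: [-0.4, -0.0, 0.4]
grip_width: -0.0002
```

Run:
```python
import st
from h import *
for n in ['wrist','scene','top']:
    f=grab(n); cv2.imwrite(f'pics/{n}9.png',f['color'])
f=dict(np.load('wrist.npz'))
hsv=cv2.cvtColor(f['color'],cv2.COLOR_BGR2HSV)
R=(((hsv[...,0]<6)|(hsv[...,0]>174))&(hsv[...,1]>180)&(hsv[...,2]>90))
k=np.zeros_like(R);k[0:70,140:230]=1
R=cv2.erode((R&k).astype(np.uint8),np.ones((5,5)))
ys,xs=np.nonzero(R);p=np.array([pix2world(f,x,y) for x,y in zip(xs,ys)])
p=p[abs(p[:,2]-np.median(p[:,2]))<.01]
A=np.c_[p[:,:2],np.ones(len(p))];w=np.ones(len(p),bool)
for _ in range(5):
    c=np.linalg.lstsq(A[w],p[w,2],rcond=None)[0];e=abs(p[:,2]-A@c);w=e<.0015
print(len(p),w.sum(),np.median(p,0),c,'rise',np.arctan(c[0]),'z@.552',c@[.552,-.0245,1])
```

```text
14.15 [ 0.4334 -0.0832  0.3163] F [-0.4 -0.   0.4] yang -91.56402007046589 zdir [ 0.003  0.008 -1.   ] w -0.00015638580834170988 q [-1.1  -0.13  1.1   2.02  0.12  1.18 -1.65]
1642 1543 [ 0.55275075 -0.02455043  0.17994297] [ 0.26822059 -0.00664785  0.03142   ] rise 0.2620525922143035 z@.552 0.17964063635844024
```

View pics/scene9.png

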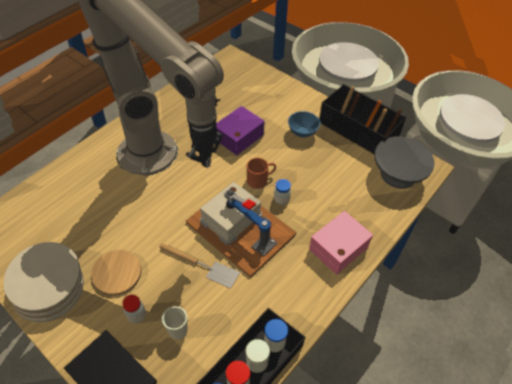

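View pics/wrist9.png

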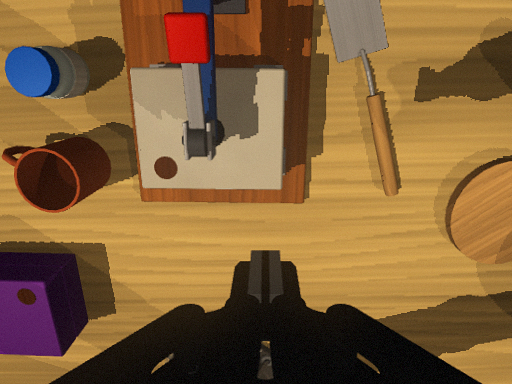

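The second press changed nothing (rise 0.262, same paddle height), so the lever is on its end stop. Last, I check the strap angle.

Run:
```python
from h import *
f=dict(np.load('wrist.npz'))
a=pix2world(f,199,140,.156);d=a[:2]-np.array([.620,-.027])
print(a,np.degrees(np.arctan2(d[1],d[0])),np.linalg.norm(d))
t=dict(np.load('top.npz'));cv2.imwrite('pics/topc9.png',t['color'])
for p in [(131,68),(286,67),(283,188),(142,187)]: print('mould',np.round(pix2world(f,*p,.096),4))
```

```text
[ 0.47087678 -0.02223304  0.156     ] 178.1690725504991 0.14919939321764195
mould [0.5367 0.0533 0.096 ]
mould [ 0.5325 -0.1039  0.096 ]
mould [ 0.405  -0.0995  0.096 ]
mould [0.4103 0.06   0.096 ]
```

View pics/topc9.png

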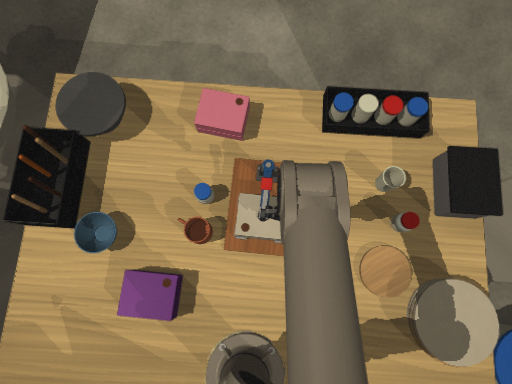

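The top view shows the strap closed along the clamp's axis at (268,190), with the red paddle on it at (267,184). The pots, jars and spatula are where they were. The arm is clear, so I hand in.

```bash
python3 -c "
from bench import r
print(r.hand_in())"
```

```text
the job is handed in; nothing more can be done
None
```

I closed the clamp and handed the job in at about 14 s, with the arm clear of everything. No verdict was reported.

- **Strap:** I pushed it round with the back of the shut fingers until the force rose to 10.5 N against the stop. At the end it measured 178.2° against the clamp's closed direction of about 177.8°, so it is on its stop within measuring error.
- **Lever:** I then pushed it over and down from its outer side to about 34 N, and pressed it once more near the paddle's tip to about 32 N.
- **Mould and bystanders:** The mould's corners measured the same as before to within 1–2 mm. The pots, jars and spatula look unmoved in the last top view.

**Check that disagreed:** The lever lies 0.26 rad above level by the depth picture, where 0.24 was expected. That is about 1.5 mm at the paddle, within the 2 mm calibration, and the second press did not change it. The fingertip's height under load also matched fully down, so I take the lever to be on its end stop. I could not see the foot's contact with the mould directly.

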